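# Load the wheel-dressing stone and pin the holder shut

### The job

Get the stone holder ready for dressing the edger wheel: lay the dressing stone in the holder's bed between the fences, right back against the stop, swing the keeper bar fully down over it, then push the loose retaining pin through the fork and the bar's eye until its grip meets the fork, and let go. Leave the other things on the bench where they are.

Things in the scene. Friction and masses are not known exactly. Their poses are not given: they have to be found in the camera images.
- holder: Stone holder, screwed down: grey base plate 90x160x8 mm (x -25 to +65, y -84 to +76 mm) with a steel bed, a hinged keeper bar and a pin fork. Origin on the bench under the middle of the seated stone; x points from the bed's open front to its back stop, y to the keeper's hinge side, z up. Hinge lugs at y +42, x 4 to 36, top z 47 mm.
- stone_seat (a point): Where the centre of the seated stone's underside belongs, on the bed's top face (holder x 0, y 0, z 14 mm); axes as the holder. Fences: inner faces at y +-14.5, x -12 to +50, tops at holder z 28 leaning outward as a lead-in. Back stop: face at x +50, top at holder z 30 mm.
- fork_hole (a point): Centre of the pin fork on its hole axis (holder x 20, y -52, z 36 mm); axes as the holder. The fork is two upright round eyes, 24 mm across, 8 mm thick, with 11.5 mm holes along x, their outer faces at x -15 and +15 mm from here, top 12 mm above here.
- keeper_hinge (a point): Middle of the keeper bar's hinge axis (holder x 20, y 42, z 36 mm); the axis is along holder x. On the bar's top, 42 mm from this axis, is a plunger boss 18 mm across, 3 mm proud.
- keeper (a joint): Steel keeper bar, angle in rad: 0 fully down (end of travel, its eye between the fork's eyes, holes in line), growing as it swings up; 1.57 upright, 2.0 leans back on its stop. Bar 16 mm wide along holder x, 10 mm thick. The hinge is stiff: it stays where left and takes about 3 N at mid-length. The stone presses in its sprung rubber pad over the last few degrees.
- keeper_eye (a point): Centre of the hole in the keeper bar's eye, 94 mm from the hinge axis; eye 24 mm across, 10 mm thick along holder x, hole 11.5 mm.
- stone: Plain grey dressing stone, a bar 25x100x13 mm lying flat on the bench. Origin: centre of its underside; y is its length, z up. Seated, its length lies along holder x and its front 38 mm stand out of the fences.
- pin: Loose retaining pin lying on the bench, 35 g: flat black grip 36 long x 20 wide x 13 mm thick with a small wire ring, and a steel shank 9 mm diameter, 47 mm long, its last 9 mm tapering to 4 mm. Origin: at the grip's underside, below the middle of its front face; x along the shank to its nose, grip from x 0 to -36 mm, shank axis at z 6.5 mm.
- pin_middle (a point): Point on the shank's axis 15 mm ahead of the grip; it comes to the fork's centre when the pin is fully home.
- driver: Bystander: blue precision screwdriver 115 mm long, 10 mm thick, lying on the bench; origin under its middle, y along it.
- bottle: Bystander: white drop bottle with a red cap, 32 mm diameter, 82 mm tall, standing; origin under its centre.
- cup: Bystander: black cup, 92 mm diameter, 78 mm tall, standing behind the holder; origin under its centre.
- blank: Bystander: clear round lens blank, 67 mm diameter, 12 mm thick, lying on the bench; origin under its centre.

How it is judged (in metres and radians):
On the way, in this order (a step that is already met when the one before it is completed fails the run):
1. the stone lies flat in the bed, against the back stop (x of stone in the frame of stone_seat between -0.005 and 0.005 m and y of stone in the frame of stone_seat between -0.004 and 0.004 m and z of stone in the frame of stone_seat between -0.003 and 0.003 m and angle between the y axis of stone and the x axis of stone_seat, either way round below 0.1 rad), for 0.2 s.
2. the keeper bar is fully down over the seated stone (all of step 1 and value of joint keeper below 0.05 rad), for 0.2 s.
3. the pin is fully home through the fork and the bar's eye (all of step 2 and distance between pin_middle and fork_hole below 0.006 m and angle between the x axis of pin and the x axis of fork_hole, either way round below 0.15 rad), for 0.2 s.
At the end, for the whole second after the job is handed in: Stone flat in the bed (within 5 mm along, 4 mm across, 3 mm in height, 0.1 rad), keeper bar within 0.05 rad of fully down, pin through fork and eye from either side (pin_middle within 6 mm of the fork's centre, shank within 0.15 rad of the holes), pin and stone at rest (all of step 3 and linear speed of each of pin, stone below 0.02 m/s); the robot touches nothing.
It fails at once if a bystander (screwdriver, bottle, cup, lens blank) is shifted by more than 3 cm or the bottle is knocked over (distance of any of driver, bottle, cup, blank from where it was at the start of the episode above 0.03 m or angle between bottle's own z axis and vertical above 0.5 rad).
It also fails if it takes over 72 s, if anything falls off the work surface, if the arm or the gripper's body presses on something with over 40 N, if the wrist force passes 120 N, or if a joint passes its speed limit or range.

### The arm

A 6-joint arm with a two-finger parallel gripper is mounted at the origin on a cart in front of the work surface, level with it; the furniture and walls round the work are solid. World frame = base frame: x ahead of the robot, y to its left, z up, the work surface at z = 0. Lengths are in m, angles in degrees, forces in N, time in s.
With the tool pointing down it reaches from about 0.4 to 0.825 m from the base axis. Payload 7 kg.
Tool frame: the origin (TCP) lies midway between the tips of the shut fingers; the grasp point (between the pads) lies 19 mm behind it (r.grip_depth is the distance from the TCP to the grasp point, in m); z points along the fingers, y is the line along which they close (so a half turn about z gives the same grasp; the last joint's range is limited). The gripper opens to 88 mm and grips with 3 to 60 N. Pads are 19 mm wide; open, the fingers measure 130 mm over their backs; the gripper's body (78 mm by 193 mm) begins 47 mm behind the grasp point.
Start: joints at [91.736, 20.546, 0.682, 0, -70.136, -16.507], TCP at [0.172, 0.653, 0.227] pointing down, gripper open.
Joint ranges: [-176.03, 176.03], [-82.01, 121.73], [-58.28, 71.71], [-173.87, 95.51], [-174.79, -0.11], [-173.66, 173.66]. Speed limits (degrees/s): [136.94, 136.94, 172.46, 180, 180, 180].

### API

Orientations are given as [roll, pitch, yaw] about the fixed x, y, z axes, in that order (R = Rz(yaw) Ry(pitch) Rx(roll)).
In Python, from plant import r, capture, close_job, search_frame, outline_of gives the robot as it stands.
- The arm moves only by the shell command python3 -m creep 'ROWS' [FORCE]. ROWS is JSON, a list of rows, each a list of 7 numbers: the finger opening in mm, from 0 to 87.6, then the shift along the world's x, y, z in units of 25 mm (1.0 is 25 mm), then the turn, a rotation vector about the world's x, y, z in degrees. In form: [[hand, x, y, z, ax, ay, az], ...]. A call has 1 to 8 rows; each row shifts and turns the commanded pose from where the row before left it; what a row does not reach is not made up. A row lasts 1/12 s, in which the tool goes at most 41.7 mm and 7.16 degrees, less where a joint would pass 70% of its speed; a pose out of reach is approached as far as the arm can. A call is refused whole if a number of a shift passes 1 or a number of a turn 7.16, either way. A call with a gripper value outside its range is refused whole. The fingers move at their own pace and stop on an object; FORCE is the grip in N (left out, the last holds). Time passes only in rows, so rows that do not move let the fingers close. It gives the time, the measured TCP pose, the force, the opening and the grip force at its end, in the units of the state.
- r.get_state(): the state, without advancing time (a new reading comes with each control period).
- capture(name): name is "scene" or "side" or "wrist"; returns a dict with "frame" (384x512x3 uint8, red, green, blue), "K" (3x3 intrinsics, pixels), "k1" (the pictures are not rectified: a ray, as slopes to the right and down, at radius r is drawn at 1 + k1 r^2 times it, then the intrinsics apply), "origin" and "rotation" of the camera in the world. Camera axes: x right, y down, z forward; pixel columns grow to the right and rows downward; lengths in m; the calibration is good to about 2 mm. A picture is of the moment at which its call begins. There is no depth.
- close_job(): hands the job in; it is judged then, once.
Trained networks look in a picture, given as the dict that the camera call returned (one of the last four; its "shot" number tells which), for a name from the list of things; names that differ only in an ending like _2 or _b are one class to them, and where a whole thing is asked for, a point or a joint stands for the part that bears it (a point fixed in the world has none). Each returns a list of dicts, best first, with "conf" (0 to 1); they miss things now and then, are a little off and sometimes report something else, mostly with a low value. They report only what shows in the picture. A call takes as long as a camera call.
- search_frame(picture, target): "bbox" ([left, top, right, bottom] in pixels, round what is visible of it).
- outline_of(picture, target): "region" (384x512 bool, what is visible of it) and "bbox" ([left, top, right, bottom] in pixels, round what is visible of it).
The state is a dict: "time_s": time; "joints": joint angles; "qd": joint speeds; "joint_torque": joint torques, N m; "tcp_pos": TCP position; "eef_rot": TCP orientation; "contact_force": force on the tool from outside, world axes, zero at the start; "moment": the same for the moment, N m; "gripper_width": finger opening in m; "gripper_force": force on a finger pad.
Only numpy, scipy, OpenCV 4.12 (cv2) and the standard library are available. Lean on these libraries where they do the work, as an engineer would, in place of code of your own. Each camera call takes 0.05 s, during which the arm holds its last target. There are 200 camera calls.

## Working session

There is one attempt and no reset: what is moved stays moved. The work goes in short steps, Python scripts to look and compute and a shell command to move; the robot and the scene stay as the last step left them, time stands still between calls to the robot, and variables do not carry over. Pictures are saved under pics/ and viewed, at most 10 in all, crops included, and the job is handed in when it is done.

```bash
ls; mkdir -p pics; cat > h.py <<'E'
import numpy as np, cv2
from plant import r, capture, close_job, search_frame, outline_of
def ray(c,uv):
    K=c["K"];d=np.array([(uv[0]-K[0][2])/K[0][0],(uv[1]-K[1][2])/K[1][1]])
    u=d.copy()
    for _ in range(20): u=d/(1+c["k1"]*(u@u))
    return np.array(c["rotation"])@np.array([u[0],u[1],1.])
def onz(c,uv,z):
    d=ray(c,uv);o=np.array(c["origin"]);return o+d*(z-o[2])/d[2]
def proj(c,P):
    p=np.array(c["rotation"]).T@(np.array(P)-c["origin"]);s=p[:2]/p[2];s=s*(1+c["k1"]*(s@s))
    K=c["K"];return np.array([K[0][0]*s[0]+K[0][2],K[1][1]*s[1]+K[1][2]])
def save(c,n,box=None,s=1):
    f=c["frame"][:,:,::-1]
    if box: f=f[box[1]:box[3],box[0]:box[2]]
    cv2.imwrite("pics/"+n,cv2.resize(f,None,fx=s,fy=s,interpolation=cv2.INTER_CUBIC))
E
python3 - <<'E'
from h import *
fs=[]
np.set_printoptions(precision=4,suppress=True)
for n in ["scene","side","wrist"]:
    c=capture(n);fs.append(c["frame"]);print(n,c["origin"],np.array(c["rotation"])[:,2])
    for t in ["holder","keeper","stone","pin","driver","bottle","cup","blank"]:
        o=outline_of(c,t)
        for d in o[:2]:
            if d["conf"]<.3: continue
            m=d["region"];cn=cv2.findContours(m.astype(np.uint8),0,2)[0];k=max(cn,key=cv2.contourArea)
            k=cv2.approxPolyDP(k,2,True)[:,0]
            print(t,round(d["conf"],2),d["bbox"],*[onz(c,p,0.0)[:2].round(3) for p in k] if t in("stone","pin","holder") else "")
save({"frame":np.vstack([fs[0]])},"a.png",s=1.5);save({"frame":fs[1]},"b.png",s=1.5);save({"frame":fs[2]},"c.png",s=1.5)
print(r.get_state())
E
```

```text
picsTraceback (most recent call last):
  File "<stdin>", line 5, in <module>
IndexError: too many indices for array: array is 1-dimensional, but 2 were indexed
```

```bash
python3 - <<'E'
from h import *
c=capture("scene");print(c["rotation"],c["K"],c["k1"],c["origin"])
E
```

```text
[-127.1160197     0.70423456  -53.41329473] [[481.70788872   0.         255.81968146]
 [  0.         481.70788872 184.04502976]
 [  0.           0.           1.        ]] -0.1905874022134098 [-0.154788   -0.52793427  0.78512587]
```

```bash
sed -i 's/^from plant.*/&\nfrom scipy.spatial.transform import Rotation as Ro\n_cap=capture\ndef capture(n):\n    c=_cap(n);c["rotation"]=Ro.from_euler("xyz",c["rotation"],degrees=True).as_matrix();return c/' h.py
python3 - <<'E'
from h import *
fs=[]
np.set_printoptions(precision=4,suppress=True)
for n in ["scene","side","wrist"]:
    c=capture(n);fs.append(c["frame"]);print(n,c["origin"],np.array(c["rotation"])[:,2])
    for t in ["holder","keeper","stone","pin","driver","bottle","cup","blank"]:
        o=outline_of(c,t)
        for d in o[:2]:
            if d["conf"]<.3: continue
            m=d["region"];cn=cv2.findContours(m.astype(np.uint8),0,2)[0];k=max(cn,key=cv2.contourArea)
            k=cv2.approxPolyDP(k,2,True)[:,0]
            print(t,round(d["conf"],2),d["bbox"],*[onz(c,p,0.0)[:2].round(3) for p in k] if t in("stone","pin","holder") else "")
save({"frame":np.vstack([fs[0]])},"a.png",s=1.5);save({"frame":fs[1]},"b.png",s=1.5);save({"frame":fs[2]},"c.png",s=1.5)
print(r.get_state())
E
```

```text
scene [-0.1548 -0.5279  0.7851] [ 0.6359  0.4812 -0.6034]
holder 0.87 [301.7, 187.9, 377.3, 273.4] [ 0.771 -0.084] [ 0.755 -0.084] [ 0.662 -0.126] [ 0.584 -0.11 ] [ 0.53  -0.236] [ 0.529 -0.259] [ 0.599 -0.286] [ 0.613 -0.284] [ 0.639 -0.224] [ 0.658 -0.214] [ 0.671 -0.183] [ 0.659 -0.173] [ 0.674 -0.142] [ 0.773 -0.102]
keeper 0.66 [325.7, 190.3, 339.7, 227.5]
stone 0.74 [268.5, 276.7, 314.1, 302.0] [ 0.454 -0.208] [ 0.462 -0.185] [ 0.385 -0.145] [ 0.373 -0.148] [ 0.364 -0.162] [ 0.439 -0.207]
stone 0.4 [323.0, 189.6, 338.7, 230.0] [ 0.774 -0.089] [ 0.757 -0.086] [ 0.661 -0.124] [ 0.639 -0.151] [ 0.769 -0.104]
pin 0.7 [146.4, 208.5, 178.0, 218.5] [0.476 0.211] [0.436 0.247] [0.418 0.251] [0.406 0.242] [0.42  0.216]
driver 0.44 [102.4, 193.2, 125.8, 198.0]
bottle 0.89 [214.8, 219.4, 227.3, 246.9]
cup 0.62 [360.0, 181.3, 400.9, 225.8]
blank 0.65 [201.0, 155.1, 227.4, 171.9]
side [ 0.3409 -0.7121  0.497 ] [ 0.2712  0.8444 -0.462 ]
holder 0.97 [272.6, 219.4, 324.0, 315.0] [0.709 0.048] [ 0.637 -0.087] [ 0.609 -0.111] [ 0.592 -0.106] [ 0.581 -0.114] [ 0.524 -0.253] [ 0.541 -0.263] [ 0.56
[... 558 characters left out ...]
6, 183.9, 184.5, 187.7]
bottle 0.77 [202.8, 209.0, 212.9, 238.1]
cup 0.96 [344.9, 240.3, 392.5, 290.3]
blank 0.42 [252.1, 186.9, 269.2, 192.7]
wrist [0.2528 0.6318 0.3841] [-0.2954  0.0789 -0.9521]
{'time_s': 1.45, 'joints': array([ 91.7358,  20.5477,   0.6803,  -0.0004, -70.1342, -16.5085]), 'qd': array([-0.0436, -0.1021,  0.0476,  0.0217, -0.079 , -0.15  ]), 'joint_torque': array([ -0.0003, -58.238 ,  29.329 ,   7.0029,   0.0125,  -0.    ]), 'tcp_pos': array([0.1721, 0.6527, 0.2265]), 'eef_rot': array([179.9984,  -0.0001, -14.7728]), 'contact_force': array([ 0.647 , -0.0875,  0.1359]), 'moment': array([-0.0008, -0.025 ,  0.027 ]), 'gripper_force': 0.0, 'gripper_width': 0.08774898867267573}
```

View pics/a.png

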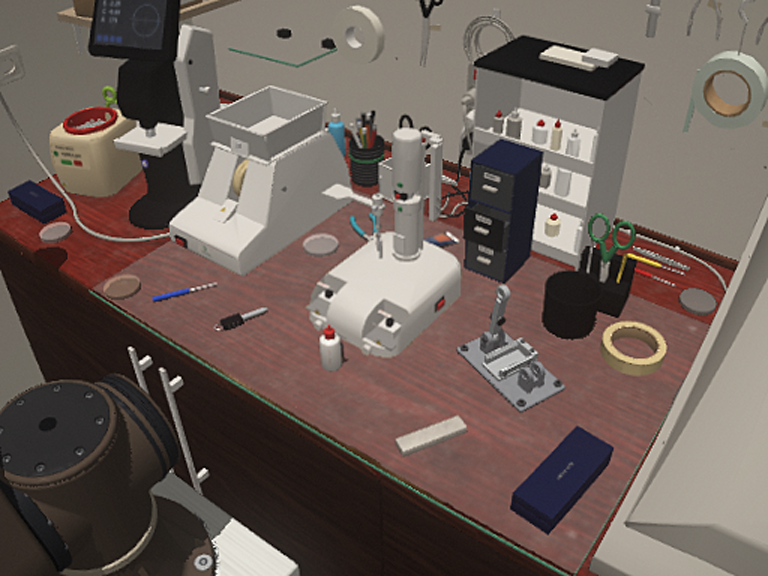

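View pics/b.png

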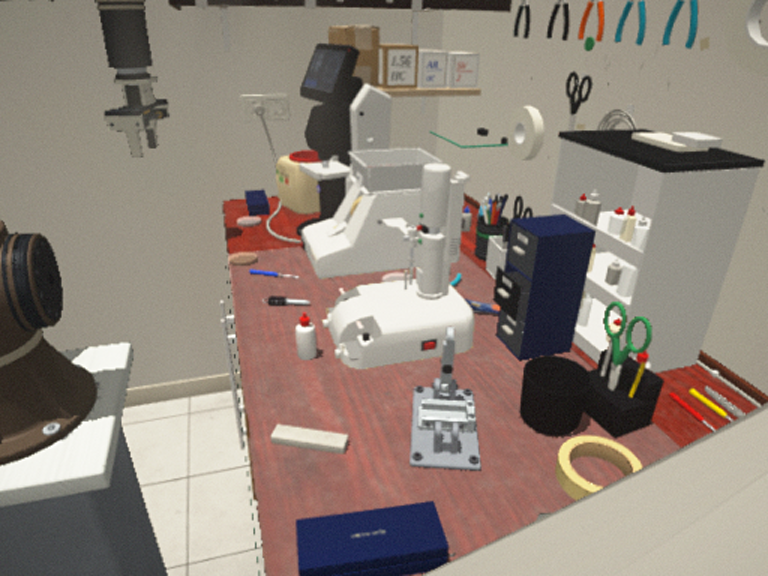

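View pics/c.png

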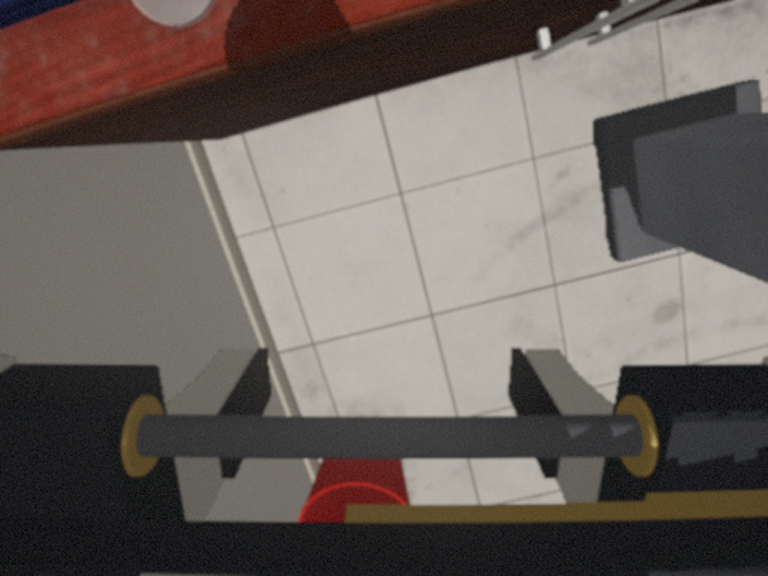

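```bash
python3 - <<'E'
from h import *
np.set_printoptions(precision=3,suppress=True)
c=capture("scene")
for n,p in dict(edger=(235,272),edgerL=(172,238),bottle=(330,368),mach=(375,357),mach2=(312,312),machR=(460,280),drv1=(155,300),drv2=(215,286),blackwhitestand=(150,222)).items(): print(n,onz(c,np.array(p)/1.5,0)[:2])
s=capture("side")
save(c,"d.png",(290,180,390,280),4);save(s,"e.png",(260,205,360,325),4)
im=np.hstack([cv2.imread("pics/d.png"),cv2.imread("pics/e.png")[:400]]);cv2.imwrite("pics/f.png",im)
E
```

```text
edger [0.523 0.328]
edgerL [0.528 0.515]
bottle [0.435 0.025]
mach [ 0.495 -0.016]
mach2 [0.521 0.137]
machR [ 0.743 -0.02 ]
drv1 [0.38  0.385]
drv2 [0.472 0.327]
blackwhitestand [0.54  0.601]
```

View pics/f.png

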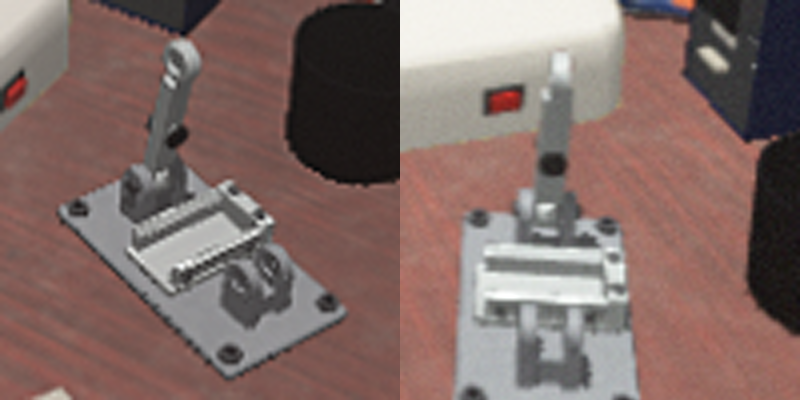

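```bash
python3 - <<'E'
from h import *
from scipy.optimize import least_squares
np.set_printoptions(precision=4,suppress=True)
c=capture("scene");s=capture("side")
L=[(c,(305,233),(-.025,.076,.008)),(c,(347,274.2),(-.025,-.084,.008)),(c,(376.2,258),(.065,-.084,.008)),(s,(275.7,257.5),(-.025,.076,.008)),(s,(314.5,258.8),(.065,.076,.008)),(s,(411/1.5,467/1.5),(-.025,-.084,.008)),(s,(480/1.5,468/1.5),(.065,-.084,.008))]
H=lambda v,p:np.array([v[0]+np.cos(v[2])*p[0]-np.sin(v[2])*p[1],v[1]+np.sin(v[2])*p[0]+np.cos(v[2])*p[1],p[2]])
f=lambda v:np.concatenate([proj(k,H(v,p))-u for k,u,p in L])
q=least_squares(f,[.58,-.2,-.36]);print(q.x[:2],np.degrees(q.x[2]),q.fun.reshape(-1,2))
E
python3 -m creep '[[87.6,0.4,-1,1,0,0,-2],[87.6,0.4,-1,1,0,0,-2],[87.6,0.5,-1,1,0,0,-2],[87.6,0.6,-1,0,0,0,-2],[87.6,0.7,-1,0,0,0,-2],[87.6,0.8,-1,0,0,0,-2],[87.6,0.8,-1,0,0,0,0],[87.6,0.9,-1,0,0,0,0]]'
python3 -m creep '[[87.6,0.9,-1,0,0,0,0],[87.6,0.9,-1,0,0,0,0],[87.6,0.9,-1,0,0,0,0],[87.6,0.8,-1,0,0,0,0],[87.6,0.8,-1,0,0,0,0],[87.6,0.5,-1,-1,0,0,0],[87.6,0,-1,-1,0,0,0],[87.6,0,0,0,0,0,0]]'
```

```text
[ 0.5744 -0.1925] -21.42488304963954 [[-1.287  -0.8687]
 [ 0.4704 -0.0031]
 [ 1.7088 -0.4032]
 [-0.7212  0.3626]
 [ 0.1366  1.1472]
 [-1.233  -1.6964]
 [ 0.799   0.4271]]
time_s: 2.32
tcp_pos: [0.3, 0.4514, 0.302]
eef_rot: [-180.0, 0.0, -26.7]
contact_force: [0.4, 0.6, 0.7]
gripper_width: 0.0875
gripper_force: 0.0
time_s: 2.98
tcp_pos: [0.4175, 0.2721, 0.2469]
eef_rot: [179.6, 0.2, -27.0]
contact_force: [-1.8, -0.6, -1.0]
gripper_width: 0.0876
gripper_force: 0.0
```

```bash
cat >> h.py <<'E'
def look(n,t,z,k=0):
    c=capture(n);o=outline_of(c,t)
    if not o: print("none");return c,None
    m=o[0]["region"];v,u=np.nonzero(m)
    print(t,o[0]["conf"],o[0]["bbox"])
    cn=max(cv2.findContours(m.astype(np.uint8),0,1)[0],key=cv2.contourArea)[:,0]
    W=np.array([onz(c,p,z)[:2] for p in cn],np.float32)
    return c,W
E
python3 - <<'E'
from h import *
c,W=look("wrist","pin",.0065)
if W is not None:
    (cx,cy),wh,a=cv2.minAreaRect(W*1000);print(cx,cy,wh,a,cv2.boxPoints(((cx,cy),wh,a)))
    W=W[::4];print((W*1000).astype(int).tolist())
save(c,"g.png",s=1.2)
print(c["origin"],r.get_state()["tcp_pos"])
E
```

```text
pin 0.8 [282.9, 87.0, 301.1, 159.2]
437.90435791015625 220.1919403076172 (21.722164154052734, 83.31062316894531) 68.8307113647461 [[395.13785 225.10657]
 [472.82645 195.02103]
 [480.67087 215.27731]
 [402.98227 245.36285]]
[[476, 205], [473, 208], [469, 211], [465, 213], [461, 215], [457, 217], [452, 219], [447, 220], [443, 221], [438, 223], [436, 228], [433, 232], [429, 234], [424, 235], [419, 238], [414, 239], [410, 241], [404, 241], [401, 237], [398, 232], [396, 228], [399, 223], [404, 221], [409, 219], [414, 218], [418, 216], [423, 214], [428, 213], [434, 215], [439, 213], [443, 211], [447, 208], [452, 207], [456, 206], [461, 204], [465, 203], [470, 202], [475, 203]]
[0.49283905 0.23554132 0.4041674 ] [0.41963808 0.27638559 0.2511746 ]
```

View pics/g.png

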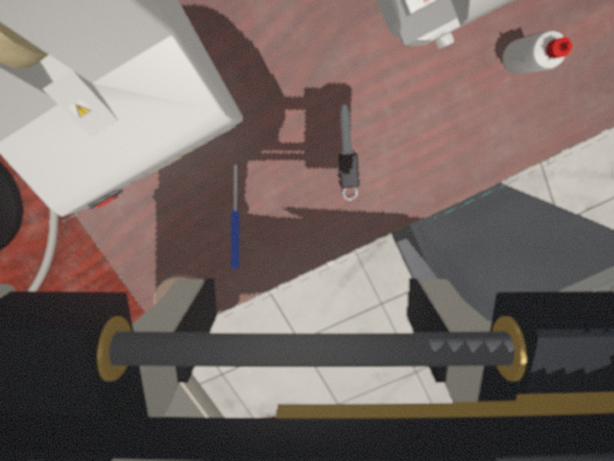

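```bash

python3 -m creep '[[87.6,-0.4,-1,0,0,0,0],[87.6,-0.4,-1,0,0,0,0],[87.6,0,-1,0,0,0,0],[87.6,0,-1,0,0,0,0],[87.6,0,-1,0,0,0,0],[87.6,0,-1,0,0,0,0],[87.6,0,-1,0,0,0,0],[87.6,0,-1,0,0,0,0]]'
python3 -m creep '[[87.6,0,-1,0,0,0,0],[87.6,0,-1,0,0,0,0],[87.6,0,-1,0,0,0,0],[87.6,0,-1,0,0,0,0],[87.6,-0.2,-1,0,0,0,0],[87.6,-0.4,-1,0,0,0,0],[87.6,0,-1,0,0,0,0],[87.6,0,0,0,0,0,0]]'
python3 - <<'E'
from h import *
c,W=look("wrist","stone",.013)
if W is not None:
    (cx,cy),wh,a=cv2.minAreaRect(W*1000);print(cx,cy,wh,a,cv2.boxPoints(((cx,cy),wh,a)))
    print([(p*1000).astype(int).tolist() for p in cv2.approxPolyDP(W,.003,True)[:,0]])
save(c,"h.png",s=1.4)
print(c["origin"],r.get_state()["tcp_pos"])
for t in ["holder","stone_seat","fork_hole","keeper_hinge"]:
  for d in search_frame(c,t)[:2]: print(t,d)
E
```

```text
time_s: 3.75
tcp_pos: [0.4003, 0.0778, 0.2531]
eef_rot: [-179.9, -0.1, -26.7]
contact_force: [0.3, -0.6, -0.3]
gripper_width: 0.0874
gripper_force: 0.0
time_s: 4.42
tcp_pos: [0.3853, -0.0994, 0.253]
eef_rot: [-180.0, -0.1, -26.8]
contact_force: [0.7, 0.8, -0.8]
gripper_width: 0.0875
gripper_force: 0.0
stone 0.61 [295.2, 71.5, 320.5, 157.3]
409.4079284667969 -176.41171264648438 (25.998342514038086, 99.29854583740234) 61.95323944091797 [[ 359.47717 -164.53961]
 [ 447.1145  -211.229  ]
 [ 459.33868 -188.28381]
 [ 371.70135 -141.59442]]
[[457, -190], [373, -143], [360, -162], [446, -208]]
[ 0.45941252 -0.13647728  0.4107111 ] [ 0.38556662 -0.09747503  0.25264935]
```

View pics/h.png

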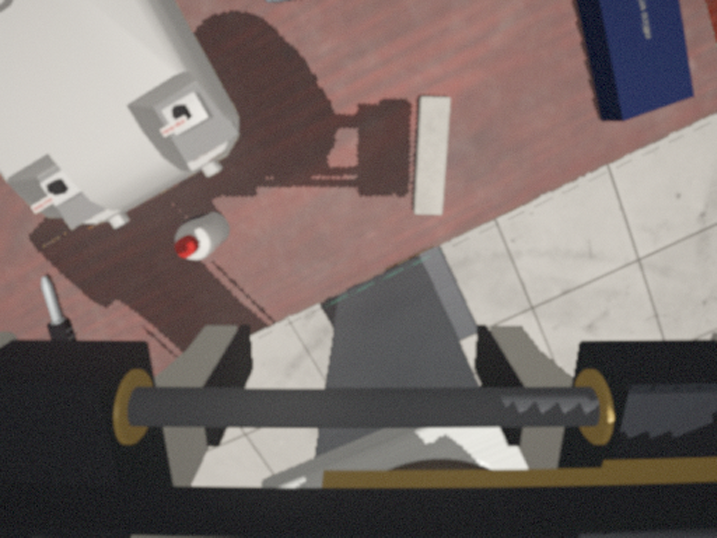

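```bash

python3 -m creep '[[50,-0.1,-0.8,-1,0,0,-1.2],[50,-0.1,-0.8,-1,0,0,0],[50,-0.1,-0.84,-1,0,0,0],[50,0,0,-1,0,0,0],[50,0,0,-1,0,0,0],[50,0,0,-1,0,0,0],[50,0,0,-1,0,0,0],[50,0,0,-1,0,0,0]]'
python3 -m creep '[[50,0,0,-1,0,0,0],[50,0,0,-0.6,0,0,0],[50,0,0,-0.3,0,0,0],[50,0,0,0,0,0,0]]'
python3 -c "
from plant import r;print(r.get_state()['tcp_pos'],r.get_state()['eef_rot'])"
```

```text
time_s: 5.38
tcp_pos: [0.3778, -0.1576, 0.0508]
eef_rot: [-180.0, -0.1, -27.9]
contact_force: [0.1, 0.2, 0.2]
gripper_width: 0.0503
gripper_force: 0.0
time_s: 5.72
tcp_pos: [0.3766, -0.1578, 0.0028]
eef_rot: [179.9, 0.2, -27.9]
contact_force: [-0.3, -0.3, -1.4]
gripper_width: 0.0502
gripper_force: 0.0
[ 0.37655017 -0.15780315  0.00282295] [ 1.79901828e+02  1.51117538e-01 -2.78978942e+01]
```

```bash

python3 -m creep '[[10,0,0,0,0,0,0],[10,0,0,0,0,0,0],[10,0,0,0,0,0,0],[10,0,0,0,0,0,0],[10,0,0,0,0,0,0],[10,0,0,0,0,0,0],[10,0,0,1,0,0,0],[10,0,0,1,0,0,0]]' 35
python3 -m creep '[[10,0,0,1,0,0,0],[10,0,0,1,0,0,0],[10,0,0,0,0,0,0]]'
python3 - <<'E'
from h import *
c,W=look("wrist","stone",.109)
s=r.get_state();print(s["tcp_pos"],s["eef_rot"])
if W is not None:
    (cx,cy),wh,a=cv2.minAreaRect(W*1000);print(cx,cy,wh,a)
    print([(p*1000).astype(int).tolist() for p in cv2.approxPolyDP(W,.003,True)[:,0]])
for t in ["holder","stone_seat","fork_hole","keeper_hinge"]:
  for d in search_frame(c,t)[:2]: print(t,d)
for n in ["side","scene"]:
  c,W=look(n,"stone",.109);save(c,n+"1.png",s=1)
E
```

```text
time_s: 6.38
tcp_pos: [0.3757, -0.1584, 0.054]
eef_rot: [179.9, 0.2, -28.0]
contact_force: [1.0, 0.4, -0.8]
gripper_width: 0.0249
gripper_force: 34.8
time_s: 6.63
tcp_pos: [0.3799, -0.1585, 0.1086]
eef_rot: [-179.8, -0.4, -27.9]
contact_force: [0.4, -0.2, -0.1]
gripper_width: 0.0248
gripper_force: 34.8
stone 0.96 [231.3, 80.9, 291.2, 281.6]
[ 0.377726   -0.1582518   0.10509268] [-1.79884867e+02 -1.55498782e-01 -2.79910512e+01]
410.8635559082031 -175.095458984375 (26.380460739135742, 104.5792236328125) 60.6870002746582
[[461, -191], [373, -140], [359, -159], [448, -211]]
stone 0.8 [187.1, 245.6, 233.9, 262.8]
stone 0.57 [146.2, 202.8, 175.4, 218.2]
```

```bash

python3 -m creep '[[10,0.6,0,1,0,0,0],[10,0.8,0,1,0,0,2],[10,0.8,0,1,0,0,2],[10,0.8,-0.1,1,0,0,2],[10,0.8,-0.1,1,0,0,0.6],[10,0.9,-0.2,0.8,0,0,0],[10,0.8,-0.1,0,0,0,0],[10,0,0,0,0,0,0]]'
python3 -m creep '[[10,0,0,0,0,0,0]]'
python3 - <<'E'
from h import *
c,W=look("wrist","holder",.008)
s=r.get_state();print(s["tcp_pos"],s["eef_rot"],c["origin"])
save(c,"i.png",s=1.56)
for t in ["keeper","stone"]:
  for d in search_frame(c,t)[:2]: print(t,d)
E
```

```text
time_s: 7.8
tcp_pos: [0.5181, -0.1712, 0.2492]
eef_rot: [-180.0, -0.1, -21.4]
contact_force: [1.0, -0.1, -1.6]
gripper_width: 0.0244
gripper_force: 34.8
time_s: 7.88
tcp_pos: [0.5148, -0.1708, 0.2478]
eef_rot: [180.0, 0.1, -21.4]
contact_force: [-0.9, 1.1, -0.4]
gripper_width: 0.0246
gripper_force: 34.8
holder 0.65 [186.2, 46.7, 330.4, 125.6]
[ 0.51364141 -0.17072085  0.24794516] [ 1.79964308e+02  1.27084560e-01 -2.13805552e+01] [ 0.59288585 -0.20081302  0.40518764]
keeper {'bbox': [201.6, 77.9, 230.1, 96.7], 'conf': 0.63}
stone {'bbox': [233.2, 80.7, 291.6, 279.1], 'conf': 0.8}
stone {'bbox': [200.9, 75.5, 233.2, 96.5], 'conf': 0.32}
```

View pics/i.png

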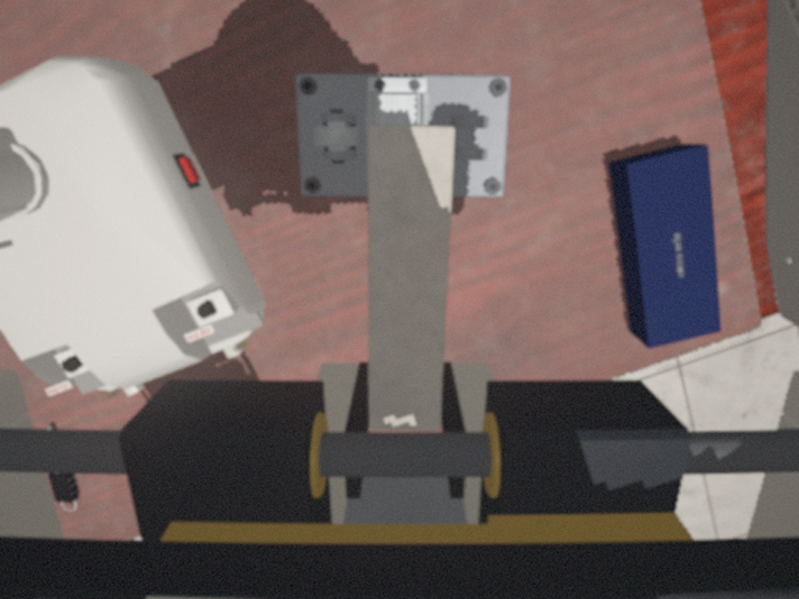

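```bash
python3 - <<'E'
from h import *
from scipy.optimize import least_squares
np.set_printoptions(precision=4,suppress=True)
c=capture("wrist")
H=lambda v,p:np.array([v[0]+np.cos(v[2])*p[0]-np.sin(v[2])*p[1],v[1]+np.sin(v[2])*p[0]+np.cos(v[2])*p[1],p[2]])
g=cv2.cvtColor(c["frame"],cv2.COLOR_RGB2GRAY)
L=[((296,74),(-0+.065,.076)),((510,76),(.065,-.084)),((505,196),(-.025,-.084)),((300,197),(-.025,.076))]
fit=lambda L,z,x0:least_squares(lambda v:np.concatenate([proj(c,H(v,(*p,z)))-np.array(u)/1.56 for u,p in L]),x0)
q=fit(L,.008,[.57,-.19,-.37]);print("holder",q.x[:2],np.degrees(q.x[2]),q.fun)
s=r.get_state();z=s["tcp_pos"][2]-.0028+.013
S=[((372,126),(.05,.0125)),((456,126),(.05,-.0125))]
for u,_ in S+[((369,240),0),((449.5,240),0),((369,380),0),((444,380),0)]: 
    w=onz(c,np.array(u)/1.56,z)-s["tcp_pos"];a=np.radians(s["eef_rot"][2]);print("in tool dir:",w[0]*np.cos(a)+w[1]*np.sin(a),-w[0]*np.sin(a)+w[1]*np.cos(a))
print(s["tcp_pos"],s["eef_rot"])
E
```

```text
holder [ 0.5752 -0.1884] -21.622123736452657 [-1.0544 -0.0535  0.9239 -0.8565 -0.4655  1.0831  0.6081  0.0045]
in tool dir: 0.08649012160075063 0.0095204653731581
in tool dir: 0.08647670510156943 -0.013921997843681474
in tool dir: 0.054205246640531654 0.011050240598595657
in tool dir: 0.05418192535245667 -0.012904871378422313
in tool dir: 0.007988970416924215 0.012113231076072949
in tool dir: 0.007963078876735323 -0.012344368154921983
[ 0.5138 -0.1708  0.2488] [179.9906   0.031  -21.3653]
```

```bash

python3 -m creep '[[10,0.43,-0.04,-0.6,0,0,1.4],[10,0.43,-0.03,-1,0,0,0],[10,0,0,-1,0,0,0],[10,0,0,-1,0,0,0],[10,0,0,-1,0,0,0],[10,0,0,-1,0,0,0],[10,0,0,-1,0,0,0],[10,0,0,-1,0,0,0]]'
python3 -m creep '[[10,0,0,-0.4,0,0,0],[10,0,0,0,0,0,0],[10,0,0,0,0,0,0]]'
python3 - <<'E'
from h import *
c=capture("wrist")
s=r.get_state();print(s["tcp_pos"],s["eef_rot"],c["origin"])
save(c,"j.png",s=1.56)
E
```

```text
time_s: 8.8
tcp_pos: [0.5357, -0.1725, 0.0583]
eef_rot: [-180.0, -0.0, -20.0]
contact_force: [0.7, 0.3, -0.6]
gripper_width: 0.0247
gripper_force: 34.8
time_s: 9.05
tcp_pos: [0.5362, -0.1727, 0.0495]
eef_rot: [180.0, 0.0, -19.9]
contact_force: [0.6, 0.6, -0.1]
gripper_width: 0.0248
gripper_force: 34.8
[ 0.53695519 -0.17265402  0.05033386] [-1.79990004e+02 -8.73990153e-02 -1.99429382e+01] [ 0.61473616 -0.2006243   0.2070687 ]
```

View pics/j.png

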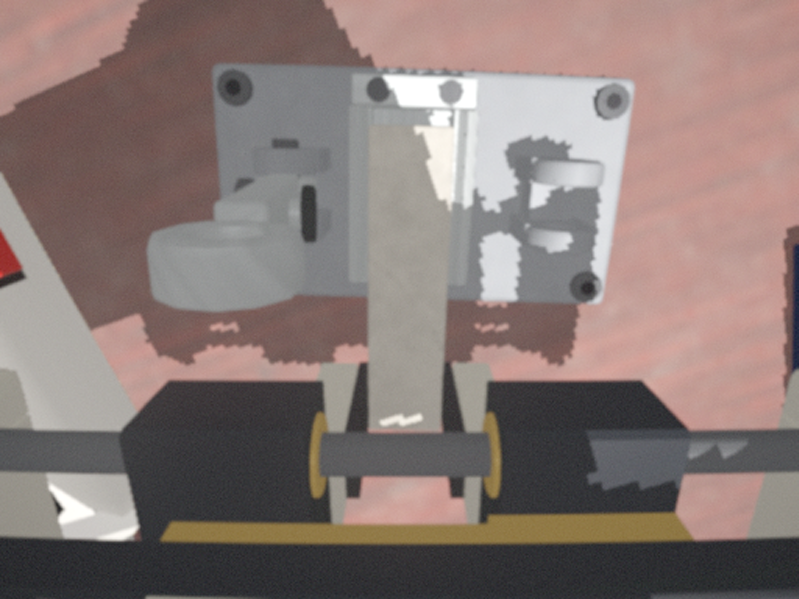

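```bash
cat > fit.py <<'E'
from h import *
from scipy.optimize import least_squares
np.set_printoptions(precision=4,suppress=True)
H=lambda v,p:np.array([v[0]+np.cos(v[2])*p[0]-np.sin(v[2])*p[1],v[1]+np.sin(v[2])*p[0]+np.cos(v[2])*p[1],p[2]])
def fit(c,L):
    q=least_squares(lambda v:np.concatenate([proj(c,H(v,p))-np.array(u)/1.5605 for u,p in L]),[.575,-.19,-.37],loss="soft_l1")
    print("holder",q.x[:2],np.degrees(q.x[2]),q.fun.reshape(-1,2).tolist());return q.x
E
python3 - <<'E'
from fit import *
c=capture("wrist")
v=fit(c,[((214,66),(.065,.076,.008)),((634,82),(.065,-.084,.008)),((603,302),(-.025,-.084,.008))])
s=r.get_state();z=s["tcp_pos"][2]-.0028+.013
for u in [(369,126),(456,128),(369,240),(450,240),(369,380),(444,380)]: 
    w=onz(c,np.array(u)/1.56,z)[:2]-v[:2];a=v[2];print("in holder:",w[0]*np.cos(a)+w[1]*np.sin(a),-w[0]*np.sin(a)+w[1]*np.cos(a))
for u,z in [((350,107),.03),((478,107),.03),((355,283),.028),((466,287),.028)]:
    w=onz(c,np.array(u)/1.56,z)[:2]-v[:2];a=v[2];print("bed in holder:",w[0]*np.cos(a)+w[1]*np.sin(a),-w[0]*np.sin(a)+w[1]*np.cos(a))
E
```

```text
holder [ 0.5765 -0.1876] -21.7799402405519 [[-3.7063146245576206, 0.012664132689984342], [2.2807253499626086, -0.691208242741169], [0.08522367134116848, 4.239983231744446]]
in holder: 0.04398662051259921 0.012406486978860747
in holder: 0.0442182677043228 -0.01191195110954921
in holder: 0.011683642114715847 0.012054328487331383
in holder: 0.012437996119820088 -0.012042874172468774
in holder: -0.03449261395678914 0.011622878396070244
in holder: -0.03372609207071494 -0.012807732095609203
bed in holder: 0.050563907771642505 0.020965281180411365
bed in holder: 0.051918406350206926 -0.02186904411117655
bed in holder: -0.01127340796646929 0.01931340437851973
bed in holder: -0.01153126082853784 -0.022290365223693823
```

```bash

python3 -m creep '[[10,0,-0.02,-0.4,0,0,-0.2],[10,0,0,-0.4,0,0,0],[10,0,0,-0.25,0,0,0],[10,0,0,-0.15,0,0,0],[10,0,0,0,0,0,0],[10,0,0,0,0,0,0]]'
python3 -m creep '[[10,0.07,-0.03,0,0,0,0],[10,0.07,-0.03,0,0,0,0],[10,0.07,-0.03,0,0,0,0],[10,0,0,0,0,0,0]]'
```

```text
time_s: 9.65
tcp_pos: [0.5359, -0.1732, 0.0187]
eef_rot: [180.0, 0.0, -20.2]
contact_force: [-0.8, -0.1, -0.5]
gripper_width: 0.0244
gripper_force: 34.9
time_s: 9.98
tcp_pos: [0.5418, -0.1754, 0.0191]
eef_rot: [-180.0, -0.0, -20.2]
contact_force: [0.4, 0.0, -1.1]
gripper_width: 0.0244
gripper_force: 34.9
```

```bash

python3 -m creep '[[10,0.03,-0.012,0,0,0,0],[10,0.03,-0.012,0,0,0,0],[10,0,0,0,0,0,0]]'
python3 -m creep '[[10,0.03,-0.012,0,0,0,0],[10,0.03,-0.012,0,0,0,0],[10,0,0,0,0,0,0]]'
python3 - <<'E'
from h import *
c=capture("wrist")
s=r.get_state();print(s["tcp_pos"],s["eef_rot"],s["contact_force"])
save(c,"k.png",(120,30,440,280),2.4)
E
```

```text
time_s: 10.23
tcp_pos: [0.5419, -0.1758, 0.0187]
eef_rot: [180.0, 0.1, -20.2]
contact_force: [-3.4, 2.8, 0.8]
gripper_width: 0.0242
gripper_force: 34.9
time_s: 10.48
tcp_pos: [0.5419, -0.176, 0.0184]
eef_rot: [180.0, 0.2, -20.2]
contact_force: [-7.6, 5.7, 2.5]
gripper_width: 0.0246
gripper_force: 34.9
[ 0.54191744 -0.17599177  0.0183596 ] [179.96009121   0.24661484 -20.20120956] [-6.34147606  4.83416215  0.84499818]
```

View pics/k.png

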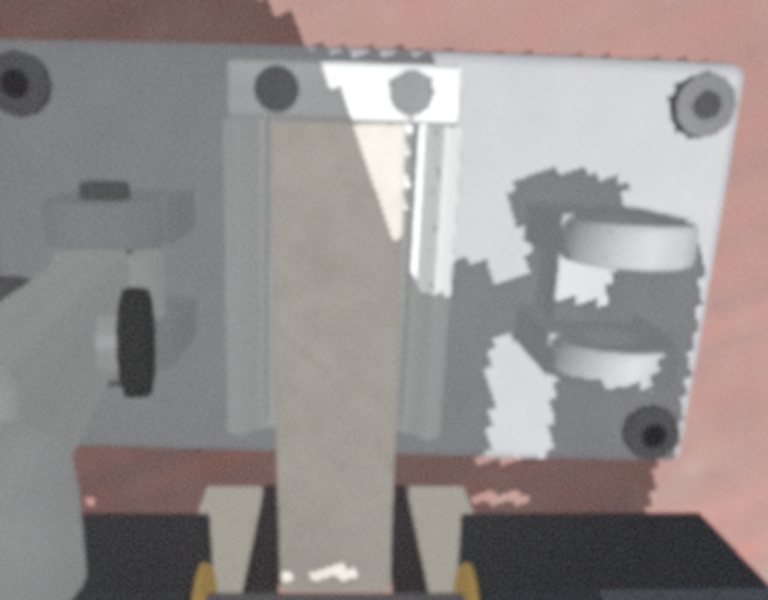

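```bash

python3 -m creep '[[10,-0.04,0.02,-0.05,0,0,0],[10,0,0,-0.05,0,0,0],[30,0,0,0,0,0,0],[30,0,0,0,0,0,0],[30,0,0,0,0,0,0]]' 10
python3 - <<'E'
from h import *
c=capture("wrist")
s=r.get_state();print(s["tcp_pos"],s["contact_force"])
o=outline_of(c,"stone")
for d in o[:1]: print(d["conf"],d["bbox"])
E
```

```text
time_s: 10.95
tcp_pos: [0.5442, -0.1761, 0.0169]
eef_rot: [-180.0, -0.1, -20.2]
contact_force: [0.8, -0.3, 0.9]
gripper_width: 0.03
gripper_force: 0.0
[ 0.54400673 -0.1761101   0.01677885] [-0.78689006  0.2686272   1.03798958]
0.92 [233.0, 86.7, 291.6, 283.8]
```

```bash

python3 -m creep '[[30,0,0,0.4,0,0,0],[30,0,0,0.8,0,0,0],[30,0,0,1,0,0,0],[30,-0.3,0.1,1,0,0,0],[30,-0.3,0.1,1,0,0,0],[10,0,0,1,0,0,0],[0,0,0,1,0,0,0],[0,0,0,1,0,0,0]]'
python3 -m creep '[[0,0,0,1,0,0,-6],[0,0,0,1,0,0,-7],[0,0,0,0,0,0,-7],[0,0,0,0,0,0,-7],[0,0,0,0,0,0,-7],[0,0,0,0,0,0,-7],[0,0,0,0,0,0,-7],[0,0,0,0,0,0,0]]'
python3 - <<'E'
from fit import *
from scipy.optimize import minimize_scalar
v=[.5763,-.1885,np.radians(-21.7)]
e=lambda t:H(v,(.02,.042-.094*np.cos(t),.036+.094*np.sin(t)))
c=capture("scene");s=capture("side");w=capture("wrist")
for k,u in((c,(335.5,195.5)),(s,(300.5,222))):
    q=minimize_scalar(lambda t:np.sum((proj(k,e(t))-u)**2),bounds=(0,2.2),method="bounded");print(q.x,q.fun)
for k in (w,c,s):
  for t in ("stone","keeper","keeper_eye"):
    for d in search_frame(k,t)[:2]: print(t,d)
print(r.get_state()["joints"],r.get_state()["tcp_pos"],r.get_state()["eef_rot"])
E
```

```text
time_s: 11.72
tcp_pos: [0.5281, -0.171, 0.199]
eef_rot: [-180.0, -0.1, -20.2]
contact_force: [-0.1, 0.3, -0.5]
gripper_width: 0.0152
gripper_force: 0.0
time_s: 12.38
tcp_pos: [0.5282, -0.1711, 0.2474]
eef_rot: [-180.0, -0.0, -68.5]
contact_force: [-0.3, 0.1, 0.9]
gripper_width: 0.0001
gripper_force: 0.0
1.405355616542092 0.06012451336839343
1.4787133037778561 1.1104275909853467
stone {'bbox': [187.5, 96.3, 264.6, 170.6], 'conf': 0.71}
keeper {'bbox': [162.8, 137.8, 197.6, 167.4], 'conf': 0.57}
keeper_eye {'bbox': [162.7, 135.8, 200.6, 168.3], 'conf': 0.56}
stone {'bbox': [313.6, 224.9, 354.9, 254.1], 'conf': 0.66}
keeper {'bbox': [304.0, 187.9, 380.2, 274.8], 'conf': 0.62}
keeper {'bbox': [151.4, 207.5, 175.6, 218.0], 'conf': 0.27}
keeper_eye {'bbox': [326.2, 189.8, 337.9, 225.7], 'conf': 0.7}
stone {'bbox': [262.8, 268.7, 314.6, 285.3], 'conf': 0.91}
keeper {'bbox': [292.3, 214.5, 303.3, 262.1], 'conf': 0.58}
keeper_eye {'bbox': [293.2, 216.8, 301.9, 262.8], 'conf': 0.52}
[  2.2683   8.5617 -12.8358  -0.0015 -68.608   19.5859] [ 0.5284 -0.171   0.2465] [179.9954   0.0031 -68.1463]
```

```bash

python3 -m creep '[[0,0.5,0.2,0,0,0,-7],[0,0.5,0.2,0,0,0,-7],[0,0.5,0.2,0,0,0,-7],[0,0.5,0.2,0,0,0,-7],[0,0.5,0.2,0,0,0,-7],[0,0.5,0.2,0,0,0,-7],[0,0.55,0.03,0,0,0,-1.5],[0,0,0,0,0,0,0]]'
python3 - <<'E'
from fit import *
c=capture("wrist");s=r.get_state();print(s["tcp_pos"],s["eef_rot"])
v=[.5763,-.1885,np.radians(-21.7)]
for y,z in [(60,200),(60,106),(48,106),(31,103),(12,94),(-3.5,79.6),(-16,61.5),(-21,48),(-22,41)]:
    p=H(v,(.02,y/1000,z/1000));print(y,p,(p-s["tcp_pos"])/.025)
for t in("stone","keeper_eye"):
  for d in search_frame(c,t)[:1]:print(t,d,onz(c,((d["bbox"][0]+d["bbox"][2])/2,(d["bbox"][1]+d["bbox"][3])/2),.142))
save(c,"l.png",s=1.5)
E
```

```text
time_s: 13.65
tcp_pos: [0.6189, -0.1399, 0.2458]
eef_rot: [180.0, -0.0, -111.7]
contact_force: [0.8, 0.3, 0.3]
gripper_width: -0.0
gripper_force: 0.0
[ 0.6178 -0.1401  0.2458] [ 179.9487   -0.0266 -111.6224]
60 [ 0.6171 -0.1401  0.2   ] [-0.0288 -0.0033 -1.8307]
60 [ 0.6171 -0.1401  0.106 ] [-0.0288 -0.0033 -5.5907]
48 [ 0.6126 -0.1513  0.106 ] [-0.2063 -0.4493 -5.5907]
31 [ 0.6063 -0.1671  0.103 ] [-0.4577 -1.0811 -5.7107]
12 [ 0.5993 -0.1847  0.094 ] [-0.7387 -1.7872 -6.0707]
-3.5 [ 0.5936 -0.1991  0.0796] [-0.9679 -2.3633 -6.6467]
-16 [ 0.589  -0.2108  0.0615] [-1.1528 -2.8279 -7.3707]
-21 [ 0.5871 -0.2154  0.048 ] [-1.2268 -3.0137 -7.9107]
-22 [ 0.5867 -0.2163  0.041 ] [-1.2416 -3.0508 -8.1907]
stone {'bbox': [232.1, 98.9, 323.9, 125.7], 'conf': 0.85} [ 0.5811 -0.1945  0.142 ]
keeper_eye {'bbox': [252.2, 137.7, 274.2, 167.3], 'conf': 0.6} [ 0.604  -0.1688  0.142 ]
```

View pics/l.png

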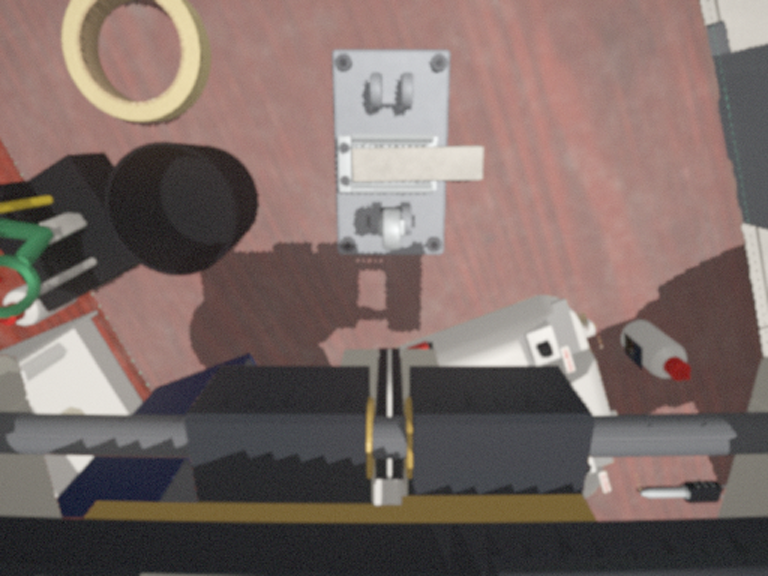

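```bash
python3 - <<'E'
from fit import *
c=capture("wrist")
S=lambda u:(u[0]*1.0403,u[1]*1.0403)
v=fit(c,[(S((334,50)),(.065,-.084,.008)),(S((449,50)),(-.025,-.084,.008)),(S((443,253)),(-.025,.076,.008)),(S((339,254)),(.065,.076,.008))])
s=capture("scene");v=[.5763,-.1885,np.radians(-21.7)]
for u in [(467,270),(505,281),(540,243),(460,290),(395,352)]:
    w=onz(s,np.array(u)/1.5,0)[:2];d=w-v[:2];a=v[2];print(u,w,"holder",d[0]*np.cos(a)+d[1]*np.sin(a),-d[0]*np.sin(a)+d[1]*np.cos(a))
# stone
m=outline_of(c,"stone")[0]["region"];k=max(cv2.findContours(m.astype(np.uint8),0,1)[0],key=cv2.contourArea)[:,0]
W=np.array([onz(c,p,.027)[:2] for p in k],np.float32);print(cv2.minAreaRect(W*1000))
E
```

```text
holder [ 0.5742 -0.1877] -21.661064803359462 [[-1.6514258163514626, -0.6861885744906715], [1.394153178908084, -0.6655046250466512], [0.8403581182533912, 1.5262737834920301], [-0.7361869177278777, 0.8959802907141068]]
(467, 270) [ 0.7757 -0.0141] holder 0.12081626544232651 0.23579935122350895
(505, 281) [ 0.7873 -0.0867] holder 0.1584151187461208 0.17260877559760734
(540, 243) [ 0.933  -0.0835] holder 0.2926060096915724 0.2294047293086458
(460, 290) [ 0.7181 -0.0348] holder 0.07494491624737289 0.1952899291793961
(395, 352) [ 0.523 -0.035] holder -0.10627965506949524 0.12287990857028971
((576.0674438476562, -188.45533752441406), (25.669286727905273, 98.08389282226562), 68.39871215820312)
```

```bash

python3 -m creep '[[0,0,0,-1,0,0,0],[0,0,0,-1,0,0,0],[0,0,0,-1,0,0,0],[0,0,0,-1,0,0,0],[0,0,0,-1,0,0,0],[0,0,0,-0.6,0,0,0],[0,0,0,0,0,0,0]]'
python3 -m creep '[[0,-0.1,-0.22,0,0,0,0],[0,-0.1,-0.22,0,0,0,0],[0,-0.12,-0.32,-0.06,0,0,0],[0,-0.12,-0.32,-0.06,0,0,0],[0,-0.14,-0.35,-0.18,0,0,0],[0,-0.14,-0.35,-0.18,0,0,0],[0,0,0,0,0,0,0]]'
```

```text
time_s: 14.53
tcp_pos: [0.6144, -0.1403, 0.1031]
eef_rot: [179.7, -0.1, -111.7]
contact_force: [-0.6, -0.5, -0.6]
gripper_width: 0.0
gripper_force: 0.0
time_s: 15.12
tcp_pos: [0.5978, -0.1866, 0.0938]
eef_rot: [179.9, -0.0, -111.8]
contact_force: [0.2, 0.1, 0.5]
gripper_width: 0.0006
gripper_force: 0.0
```

```bash

python3 -m creep '[[0,-0.12,-0.29,-0.29,0,0,0],[0,-0.12,-0.29,-0.29,0,0,0],[0,-0.09,-0.23,-0.36,0,0,0],[0,-0.09,-0.23,-0.36,0,0,0],[0,0,0,0,0,0,0]]'
python3 -m creep '[[0,-0.04,-0.1,-0.27,0,0,0],[0,-0.04,-0.09,-0.27,0,0,0],[0,-0.02,-0.04,-0.2,0,0,0],[0,0,0,0,0,0,0]]'
```

```text
time_s: 15.53
tcp_pos: [0.5864, -0.2115, 0.0592]
eef_rot: [179.8, -0.1, -111.7]
contact_force: [-1.6, -0.4, 0.1]
gripper_width: 0.0006
gripper_force: 0.0
time_s: 15.87
tcp_pos: [0.5855, -0.2165, 0.0423]
eef_rot: [179.9, -0.0, -111.7]
contact_force: [-0.7, -0.7, 0.6]
gripper_width: 0.0005
gripper_force: 0.0
```

```bash
python3 - <<'E'
from fit import *
v=[.5763,-.1885,np.radians(-21.7)]
print(r.get_state()["contact_force"])
for n in("scene","side","wrist"):
  c=capture(n)
  for t in range(0,9): 
    th=t*.2; print(th,proj(c,H(v,(.02,.042-.094*np.cos(th),.036+.094*np.sin(th)))).round(0),end=" ")
  print()
  for t in("keeper","keeper_eye"):
    for d in search_frame(c,t)[:2]:print(n,t,d)
E
```

```text
[-0.6521 -0.7346  0.6004]
0.0 [354. 247.] 0.2 [354. 240.] 0.4 [354. 233.] 0.6000000000000001 [352. 225.] 0.8 [349. 217.] 1.0 [345. 209.] 1.2000000000000002 [341. 202.] 1.4000000000000001 [335. 196.] 1.6 [330. 191.] 
scene keeper {'bbox': [333.5, 232.3, 355.9, 250.4], 'conf': 0.66}
0.0 [297. 287.] 0.2 [298. 278.] 0.4 [299. 269.] 0.6000000000000001 [299. 259.] 0.8 [299. 249.] 1.0 [300. 240.] 1.2000000000000002 [300. 231.] 1.4000000000000001 [300. 224.] 1.6 [299. 219.] 
side keeper {'bbox': [293.0, 274.8, 301.6, 292.5], 'conf': 0.69}
side keeper {'bbox': [178.9, 196.5, 205.1, 205.3], 'conf': 0.57}
0.0 [259. 191.] 0.2 [259. 206.] 0.4 [259. 232.] 0.6000000000000001 [259. 270.] 0.8 [259. 319.] 1.0 [259. 376.] 1.2000000000000002 [259. 432.] 1.4000000000000001 [259. 480.] 1.6 [259. 515.] 
wrist keeper {'bbox': [242.5, 171.7, 270.7, 338.0], 'conf': 0.78}
wrist keeper_eye {'bbox': [242.4, 170.4, 275.6, 337.2], 'conf': 0.82}
```

```bash

python3 -m creep '[[0,0,0,-0.06,0,0,0],[0,0,0,-0.06,0,0,0],[0,0,0,0,0,0,0]]'
python3 -m creep '[[0,0,0,-0.06,0,0,0],[0,0,0,-0.06,0,0,0],[0,0,0,0,0,0,0]]'
```

```text
time_s: 16.57
tcp_pos: [0.5864, -0.2166, 0.0413]
eef_rot: [-180.0, -0.0, -111.6]
contact_force: [-1.3, 0.9, 5.2]
gripper_width: 0.0006
gripper_force: 2.8
time_s: 16.82
tcp_pos: [0.5865, -0.2166, 0.0409]
eef_rot: [-179.9, -0.0, -111.6]
contact_force: [-7.9, 4.2, 26.7]
gripper_width: 0.0002
gripper_force: 13.3
```

```bash

python3 -m creep '[[0,0,0,0.3,0,0,0],[0,0,0,0.8,0,0,0],[0,0,0,1,0,0,0],[0,-0.4,0,1,0,0,7],[0,-0.8,0,1,0,0,7],[0,-1,0.2,1,0,0,7],[0,-1,0.2,1,0,0,7],[0,-1,0.2,1,0,0,7]]'
python3 - <<'E'
from fit import *
v=[.5763,-.1885,np.radians(-21.7)]
for n in("scene","side","wrist"):
  c=capture(n)
  for t in("keeper","stone"):
    for d in search_frame(c,t)[:1]:print(n,t,d)
E
python3 -m creep '[[30,-1,0.3,1,0,0,7],[50,-1,0.5,0.6,0,0,7],[50,-0.8,1,0,0,0,7],[50,-0.4,1,0,0,0,7],[50,-0.2,1,0,0,0,7],[50,0,1,0,0,0,7],[50,0,1,0,0,0,6],[50,0,1,0,0,0,0]]'
python3 -m creep '[[50,0,1,0,0,0,0],[50,0,1,0,0,0,0],[50,0,1,0,0,0,0],[50,0,1,0,0,0,0],[50,0,1,0,0,0,0],[50,0,1,-0.5,0,0,0],[50,0,1,-0.7,0,0,0],[50,0,1,-0.7,0,0,0]]'
```

```text
time_s: 17.48
tcp_pos: [0.4797, -0.2014, 0.2158]
eef_rot: [180.0, 0.0, -76.3]
contact_force: [0.7, 0.1, 1.2]
gripper_width: 0.0003
gripper_force: 0.0
scene keeper {'bbox': [148.3, 202.7, 176.7, 219.7], 'conf': 0.49}
scene stone {'bbox': [314.2, 231.0, 354.4, 256.3], 'conf': 0.66}
side keeper {'bbox': [293.6, 252.5, 301.9, 295.6], 'conf': 0.54}
side stone {'bbox': [262.9, 271.2, 314.5, 281.3], 'conf': 0.77}
wrist keeper {'bbox': [125.0, 94.3, 187.3, 191.6], 'conf': 0.88}
wrist stone {'bbox': [126.7, 125.2, 215.9, 193.4], 'conf': 0.92}
time_s: 18.6
tcp_pos: [0.396, -0.0304, 0.2546]
eef_rot: [180.0, 0.0, -28.3]
contact_force: [0.5, -0.1, 0.1]
gripper_width: 0.0472
gripper_force: 0.0
time_s: 19.27
tcp_pos: [0.3962, 0.1701, 0.2066]
eef_rot: [180.0, 0.0, -28.7]
contact_force: [1.5, 0.3, 0.1]
gripper_width: 0.0496
gripper_force: 0.0
```

```bash

python3 -m creep '[[50,0,1,-0.6,0,0,3.5],[50,-0.2,1,-0.8,0,0,3.5],[50,0,0.6,-0.8,0,0,0],[50,0,0,0,0,0,0]]'
python3 - <<'E'
from fit import *
for n,z in(("wrist",.0065),("wrist",.013)):
  c,W=look(n,"pin",z);s=r.get_state();print(s["tcp_pos"],s["eef_rot"])
  a=np.radians(-21.7);R=np.array([[np.cos(a),np.sin(a)],[-np.sin(a),np.cos(a)]])
  L=(W-s["tcp_pos"][:2])@R.T*1000
  L=L[np.argsort(L[:,0])]
  for lo in range(int(L[0,0])//4*4,int(L[-1,0])+4,4):
    q=L[(L[:,0]>=lo)&(L[:,0]<lo+4)]
    if len(q): print(lo,q[:,1].min().round(1),q[:,1].max().round(1),end=" | ")
  print(L[0],L[-1])
E
```

```text
time_s: 19.6
tcp_pos: [0.3897, 0.2344, 0.1482]
eef_rot: [179.6, 0.1, -21.6]
contact_force: [-0.7, 0.0, -0.9]
gripper_width: 0.0499
gripper_force: 0.0
pin 0.98 [244.6, 79.3, 265.0, 183.6]
[0.3907 0.2334 0.1512] [179.7734   0.0445 -21.6272]
4 -2.2 12.1 | 8 -5.1 14.0 | 12 -5.1 14.9 | 16 -5.1 14.9 | 20 -5.0 13.9 | 24 -5.0 14.8 | 28 -5.0 14.7 | 32 -5.0 14.7 | 36 -4.9 14.6 | 40 -4.9 14.6 | 44 -2.1 11.7 | 48 1.6 8.9 | 52 1.6 8.9 | 56 0.7 8.9 | 60 0.7 8.8 | 64 0.7 8.8 | 68 0.7 8.8 | 72 0.7 8.8 | 76 0.7 8.7 | 80 0.7 8.7 | 84 0.7 7.8 | 88 2.4 6.9 | [ 6.9844 -1.2881] [90.7102  3.3265]
pin 0.9 [244.0, 78.5, 266.7, 175.2]
[0.3914 0.2333 0.1527] [179.968   -0.0099 -21.6836]
4 -1.7 10.6 | 8 -4.5 13.4 | 12 -4.5 13.4 | 16 -5.5 13.4 | 20 -5.4 14.2 | 24 -5.4 14.2 | 28 -5.4 14.1 | 32 -5.4 14.1 | 36 -5.3 14.0 | 40 -5.3 13.0 | 44 -2.6 11.2 | 48 0.2 8.4 | 52 0.2 8.4 | 56 0.2 8.3 | 60 0.2 8.3 | 64 0.2 8.3 | 68 0.2 8.2 | 72 0.2 8.2 | 76 1.1 7.3 | 80 1.1 7.3 | 84 1.9 6.3 | 88 2.8 6.3 | [6.7927 9.6903] [89.8256  5.4435]
```

```bash

python3 -m creep '[[50,0.5,-0.1,-1,0,0,0],[50,0.46,-0.08,-1,0,0,0],[50,0,0,-1,0,0,0],[50,0,0,-1,0,0,0],[50,0,0,-1,0,0,0],[50,0,0,-0.6,0,0,0],[50,0,0,-0.3,0,0,0],[50,0,0,0,0,0,0]]'
python3 -m creep '[[5,0,0,0,0,0,0],[5,0,0,0,0,0,0],[5,0,0,0,0,0,0],[5,0,0,0,0,0,0],[5,0,0,0,0,0,0],[5,0,0,0,0,0,0],[5,0,0,0,0,0,0]]' 25
python3 -c "
from plant import r;print(r.get_state()['tcp_pos'],r.get_state()['eef_rot'])"
```

```text
time_s: 20.47
tcp_pos: [0.4151, 0.2281, 0.0044]
eef_rot: [179.9, 0.0, -21.7]
contact_force: [0.0, -0.4, -0.8]
gripper_width: 0.05
gripper_force: 0.0
time_s: 21.05
tcp_pos: [0.4153, 0.2293, 0.0057]
eef_rot: [-180.0, -0.0, -21.6]
contact_force: [-1.4, 0.1, 7.1]
gripper_width: 0.0196
gripper_force: 25.0
[0.41531692 0.2292929  0.00568317] [-1.79952134e+02 -2.08856946e-02 -2.16488803e+01]
```

```bash

python3 -m creep '[[5,0,0,0.5,0,0,0],[5,0,0,1,0,0,0],[5,0,0,1,0,0,0],[5,0,0,1,0,0,0],[5,0,0,1,0,0,0],[5,-0.2,0,1,0,0,0],[5,-0.2,0,0,0,0,0],[5,-0.2,0,0,0,0,0]]'
cat > pinlook.py <<'E'
from fit import *
def pinlook(dz=.002,n="wrist"):
  s=r.get_state();c,W=look(n,"pin",s["tcp_pos"][2]+dz);print(s["tcp_pos"],s["eef_rot"],s["contact_force"])
  a=np.radians(s["eef_rot"][2]);R=np.array([[np.cos(a),np.sin(a)],[-np.sin(a),np.cos(a)]])
  L=(W-s["tcp_pos"][:2])@R.T*1000
  for lo in range(int(L[:,0].min())//4*4,int(L[:,0].max())+4,4):
    q=L[(L[:,0]>=lo)&(L[:,0]<lo+4)]
    if len(q): print(lo,q[:,1].min().round(1),q[:,1].max().round(1),end=" | ")
  print("ends",L[:,0].min(),L[:,0].max());return c
E
python3 - <<'E'
from pinlook import *
pinlook()
for n in("scene","side"):
  c=capture(n);s=r.get_state()["tcp_pos"];print(n,proj(c,s))
  for d in search_frame(c,"pin")[:2]: print(d)
E
```

```text
time_s: 21.72
tcp_pos: [0.4003, 0.2296, 0.1438]
eef_rot: [-179.8, -0.0, -21.7]
contact_force: [-0.8, -0.2, -0.5]
gripper_width: 0.0196
gripper_force: 25.0
pin 0.75 [240.4, 124.0, 280.6, 280.1]
[0.4003 0.2296 0.1438] [-179.8141   -0.0402  -21.6852] [-0.7904 -0.2246 -0.4898]
-16 -9.2 10.2 | -12 -9.2 10.2 | -8 -9.1 10.1 | -4 -9.6 10.6 | 0 -9.0 10.5 | 4 -9.4 10.4 | 8 -9.4 10.4 | 12 -9.3 9.8 | 16 -9.2 9.7 | 20 -8.1 9.1 | 24 -3.9 4.9 | 28 -3.9 4.9 | 32 -3.9 4.8 | 36 -3.8 4.8 | 40 -3.8 4.7 | 44 -3.8 4.7 | 48 -3.7 4.7 | 52 -3.7 4.6 | 56 -3.7 4.6 | 60 -3.2 3.6 | 64 -2.2 3.1 | ends -16.964513743542515 67.11716367468318
scene [139.7667 173.3481]
{'bbox': [132.3, 163.7, 164.1, 176.6], 'conf': 0.43}
side [174.7128 158.1161]
{'bbox': [180.7, 154.7, 199.0, 161.1], 'conf': 0.54}
```

```bash

python3 -m creep '[[5,0,-1,0.6,0,0,0],[5,0,-1,0.8,0,0,0],[5,0,-1,0.8,0,0,0],[5,0,-1,0,0,0,0],[5,0,-1,0,0,0,0],[5,0,-1,0,0,0,0],[5,0,-1,0,0,0,0],[5,0,-1,0,0,0,0]]'
python3 -m creep '[[5,0,-1,0,0,0,0],[5,0,-1,0,0,0,0],[5,0,-1,0,0,0,0],[5,0,-1,0,0,0,0],[5,0,-1,0,0,0,0],[5,0.2,-1,-0.6,0,0,0],[5,0.4,-1,-0.8,0,0,0],[5,0.6,-1,-0.8,0,0,0]]'
python3 -m creep '[[5,0.8,-1,-0.8,0,0,0],[5,0.6,-0.5,-0.8,0,0,0],[5,0,0,-0.6,0,0,0],[5,0,0,-0.4,0,0,0],[5,0,0,0,0,0,0],[5,0,0,0,0,0,0]]'
python3 - <<'E'
from pinlook import *
c=pinlook()
v=[.5763,-.1885,np.radians(-21.7)]
a=v[2];s=r.get_state();d=s["tcp_pos"][:2]-v[:2];print("tcp in holder",d[0]*np.cos(a)+d[1]*np.sin(a),-d[0]*np.sin(a)+d[1]*np.cos(a))
E
```

```text
time_s: 22.68
tcp_pos: [0.3998, 0.0277, 0.1971]
eef_rot: [180.0, 0.0, -21.7]
contact_force: [1.0, -0.7, 0.2]
gripper_width: 0.0196
gripper_force: 25.0
time_s: 23.35
tcp_pos: [0.4299, -0.1725, 0.1419]
eef_rot: [-180.0, -0.0, -21.7]
contact_force: [1.1, 0.9, 0.0]
gripper_width: 0.0198
gripper_force: 25.0
time_s: 23.85
tcp_pos: [0.4644, -0.2084, 0.0771]
eef_rot: [180.0, 0.1, -21.7]
contact_force: [0.0, 0.1, -0.1]
gripper_width: 0.0197
gripper_force: 25.0
pin 0.89 [241.8, 126.6, 280.4, 279.8]
[ 0.4644 -0.2084  0.0771] [179.9555   0.1067 -21.6503] [ 0.0113  0.0924 -0.1458]
-16 -9.2 9.7 | -12 -9.2 9.6 | -8 -9.1 10.1 | -4 -9.6 10.0 | 0 -9.5 10.0 | 4 -9.5 9.9 | 8 -9.4 10.4 | 12 -9.3 9.7 | 16 -8.7 9.7 | 20 -8.1 9.1 | 24 -3.9 4.9 | 28 -3.9 4.3 | 32 -3.9 4.3 | 36 -3.8 4.3 | 40 -3.8 4.7 | 44 -3.8 4.7 | 48 -3.8 4.7 | 52 -3.7 4.6 | 56 -3.7 4.1 | 60 -3.2 4.1 | 64 -1.7 3.1 | ends -16.97314629860055 66.67842598552237
tcp in holder -0.09560065726205474 -0.05927721190796775
```

```bash

python3 -m creep '[[5,0.1,0.26,-0.7,0,0,0],[5,0,0,-0.6,0,0,0],[5,0,0,-0.38,0,0,0],[5,0,0,0,0,0,0],[5,0,0,0,0,0,0],[5,0,0,0,0,0,0]]'
python3 - <<'E'
from pinlook import *
c=pinlook()
s=r.get_state();a=np.radians(-21.7)
v=[.5763,-.1885,a];d=s["tcp_pos"][:2]-v[:2];print("tcp in holder",d[0]*np.cos(a)+d[1]*np.sin(a),-d[0]*np.sin(a)+d[1]*np.cos(a))
R=np.array([[np.cos(a),np.sin(a)],[-np.sin(a),np.cos(a)]])
o=outline_of(c,"stone")[0];k=max(cv2.findContours(o["region"].astype(np.uint8),0,1)[0],key=cv2.contourArea)[:,0]
print(o["conf"],o["bbox"])
L=np.array([R@(onz(c,p,.027)[:2]-s["tcp_pos"][:2])*1000 for p in k])
for lo in range(int(L[:,0].min())//5*5,int(L[:,0].max()),5):
    q=L[(L[:,0]>=lo)&(L[:,0]<lo+5)]
    if len(q): print(lo,q[:,1].min().round(1),q[:,1].max().round(1),end=" | ")
for n in("side","scene"):
  c=capture(n)
  o=[x for x in outline_of(c,"pin") if x["bbox"][0]>220]
  for x in o[:1]:
    print(n,x["conf"],x["bbox"])
    m=x["region"]
    for u in range(int(x["bbox"][0]),int(x["bbox"][2])+1,2):
      w=np.nonzero(m[:,min(u,511)])[0]
      if len(w): print(u,w.min(),w.max(),end=" | ")
  t=np.array([np.cos(a),np.sin(a),0])
  for al in (.02,.03,.045,.06,.067):
    P=s["tcp_pos"]+t*al; print("pred",al,proj(c,P),proj(c,P+[0,0,.003]))
E
```

```text
time_s: 24.45
tcp_pos: [0.4683, -0.2021, 0.0366]
eef_rot: [-180.0, -0.1, -21.6]
contact_force: [-0.5, 1.0, 0.8]
gripper_width: 0.0196
gripper_force: 25.0
pin 0.66 [241.6, 125.1, 278.9, 281.2]
[ 0.4683 -0.2021  0.0366] [-179.9848   -0.0855  -21.6428] [-0.4946  0.9971  0.8103]
-16 -9.2 10.2 | -12 -9.2 10.2 | -8 -8.6 9.6 | -4 -9.0 10.0 | 0 -9.0 10.5 | 4 -9.4 10.9 | 8 -9.4 10.9 | 12 -9.3 10.8 | 16 -9.2 10.2 | 20 -8.1 9.1 | 24 -4.5 4.9 | 28 -3.9 4.8 | 32 -3.4 4.8 | 36 -3.8 4.8 | 40 -4.3 4.7 | 44 -4.3 4.7 | 48 -3.8 4.7 | 52 -3.7 4.6 | 56 -3.7 4.6 | 60 -3.2 4.6 | 64 -2.2 3.1 | ends -16.977290730219874 67.54655973129712
tcp in holder -0.09529808385760913 -0.0525790240932116
0.88 [125.3, 35.1, 192.0, 167.9]
45 37.4 63.7 | 50 37.0 63.9 | 55 37.2 63.9 | 60 37.2 64.1 | 65 37.3 64.2 | 70 37.4 64.4 | 75 37.5 64.6 | 80 37.7 64.6 | 85 37.9 64.9 | 90 37.8 64.8 | 95 37.7 64.8 | 100 37.7 64.9 | 105 37.7 65.1 | side 0.49 [257.5, 281.5, 269.3, 285.4]
257 282 286 | 259 282 286 | 261 283 286 | 263 283 286 | 265 283 286 | 267 284 286 | 269 285 285 | pred 0.02 [248.0174 283.5483] [248.0205 282.3586]
pred 0.03 [253.1554 283.8709] [253.1695 282.6809]
pred 0.045 [260.8793 284.3516] [260.9101 283.1611]
pred 0.06 [268.6226 284.8283] [268.6703 283.6374]
pred 0.067 [272.2424 285.0493] [272.2979 283.8582]
scene 0.52 [306.8, 262.3, 312.5, 275.0]
306 267 272 | 308 266 274 | 310 265 275 | 312 266 273 | pred 0.02 [319.9152 264.2715] [320.0204 263.2952]
pred 0.03 [323.6369 262.4045] [323.7485 261.4285]
pred 0.045 [329.1568 259.6292] [329.2777 258.6539]
pred 0.06 [334.602  256.8844] [334.7319 255.9097]
pred 0.067 [337.1177 255.6139] [337.2516 254.6396]
```

```bash

python3 -m creep '[[5,0.37,-0.148,-0.03,0,0,0],[5,0.37,-0.148,0,0,0,0],[5,0.37,-0.148,0,0,0,0],[5,0.11,-0.044,0,0,0,0],[5,0,0,0,0,0,0],[5,0,0,0,0,0,0]]'
python3 -m creep '[[5,0.11,-0.044,0,0,0,0],[5,0.11,-0.044,0,0,0,0],[5,0,0,0,0,0,0]]'
python3 -m creep '[[5,0.11,-0.044,0,0,0,0],[5,0.11,-0.044,0,0,0,0],[5,0,0,0,0,0,0]]'
```

```text
time_s: 25.3
tcp_pos: [0.4979, -0.2143, 0.0344]
eef_rot: [180.0, 0.0, -21.7]
contact_force: [-0.0, -0.7, -0.2]
gripper_width: 0.0196
gripper_force: 25.0
time_s: 25.55
tcp_pos: [0.5041, -0.2166, 0.0349]
eef_rot: [180.0, -0.0, -21.7]
contact_force: [1.2, -1.0, -0.7]
gripper_width: 0.0197
gripper_force: 25.0
time_s: 25.8
tcp_pos: [0.5098, -0.2188, 0.0349]
eef_rot: [-180.0, -0.0, -21.7]
contact_force: [0.1, -0.4, -0.4]
gripper_width: 0.0194
gripper_force: 25.0
```

```bash

python3 -m creep '[[5,0.11,-0.044,0,0,0,0],[5,0.11,-0.044,0,0,0,0],[5,0.11,-0.044,0,0,0,0],[5,0,0,0,0,0,0]]'
python3 -m creep '[[5,0.11,-0.044,0,0,0,0],[5,0.11,-0.044,0,0,0,0],[5,0.11,-0.044,0,0,0,0],[5,0,0,0,0,0,0]]'
```

```text
time_s: 26.13
tcp_pos: [0.5181, -0.2222, 0.0349]
eef_rot: [180.0, -0.0, -21.7]
contact_force: [0.4, 0.1, -0.5]
gripper_width: 0.0196
gripper_force: 25.0
time_s: 26.47
tcp_pos: [0.5263, -0.2254, 0.0348]
eef_rot: [-180.0, -0.0, -21.7]
contact_force: [0.2, -1.1, -0.3]
gripper_width: 0.0191
gripper_force: 25.0
```

```bash

python3 -m creep '[[5,0.11,-0.044,0,0,0,0],[5,0.11,-0.044,0,0,0,0],[5,0.11,-0.044,0,0,0,0],[5,0.11,-0.044,0,0,0,0],[5,0,0,0,0,0,0]]'
python3 -m creep '[[5,0.09,-0.036,0,0,0,0],[5,0.06,-0.024,0,0,0,0],[5,0,0,0,0,0,0]]'
python3 - <<'E'
from pinlook import *
pinlook()
E
```

```text
time_s: 26.88
tcp_pos: [0.5373, -0.2299, 0.0348]
eef_rot: [180.0, -0.0, -21.7]
contact_force: [-0.3, -0.1, -0.9]
gripper_width: 0.0194
gripper_force: 25.0
time_s: 27.13
tcp_pos: [0.5407, -0.2312, 0.0348]
eef_rot: [180.0, -0.0, -21.7]
contact_force: [-0.3, -1.0, -0.6]
gripper_width: 0.0194
gripper_force: 25.0
pin 0.94 [243.2, 126.7, 282.4, 277.4]
[ 0.5407 -0.2312  0.0348] [179.9991  -0.0098 -21.6679] [-0.2995 -0.9978 -0.5731]
-16 -9.2 9.7 | -12 -9.2 9.6 | -8 -9.1 9.6 | -4 -9.6 10.5 | 0 -9.5 10.5 | 4 -10.0 10.4 | 8 -9.9 10.3 | 12 -9.3 9.7 | 16 -8.7 9.7 | ends -16.318663491314528 19.787201678627127
```

Almost home (about 2 mm left); advance until contact.

```bash

python3 -m creep '[[5,0.05,-0.02,0,0,0,0],[5,0.05,-0.02,0,0,0,0],[5,0,0,0,0,0,0]]'
python3 -m creep '[[5,0.04,-0.016,0,0,0,0],[5,0,0,0,0,0,0]]'
```

```text
time_s: 27.48
tcp_pos: [0.5429, -0.2322, 0.0348]
eef_rot: [180.0, 0.0, -21.7]
contact_force: [-0.8, 1.0, -0.9]
gripper_width: 0.02
gripper_force: 25.0
time_s: 27.65
tcp_pos: [0.543, -0.2323, 0.0345]
eef_rot: [180.0, 0.1, -21.7]
contact_force: [-2.9, 2.1, 0.5]
gripper_width: 0.0198
gripper_force: 25.0
```

```bash

python3 -m creep '[[5,0.03,-0.012,0,0,0,0],[5,0,0,0,0,0,0],[5,0,0,0,0,0,0],[5,-0.03,0.012,0,0,0,0],[28,0,0,0,0,0,0],[28,0,0,0,0,0,0],[28,0,0,0,0,0,0],[28,0,0,0,0,0,0]]'
python3 -m creep '[[28,0,0,0.2,0,0,0],[28,0,0,0.4,0,0,0],[28,0,0,1,0,0,0],[28,0,0,1,0,0,0],[28,0,0,1,0,0,0],[28,-1,0,1,0,0,0],[28,-1,0,0,0,0,0],[28,0,0,0,0,0,0]]'
python3 - <<'E'
from pinlook import *
v=[.5763,-.1885,np.radians(-21.7)];a=v[2];R=np.array([[np.cos(a),np.sin(a)],[-np.sin(a),np.cos(a)]])
c=capture("wrist")
for t,z in(("pin",.036),("stone",.027),("keeper",.041)):
  o=outline_of(c,t)
  for d in o[:1]:
    k=max(cv2.findContours(d["region"].astype(np.uint8),0,1)[0],key=cv2.contourArea)[:,0]
    L=np.array([R@(onz(c,p,z)[:2]-v[:2])*1000 for p in k]);print(t,d["conf"],L.min(0),L.max(0))
for n in("side","scene"):
  c=capture(n)
  for t in("pin","keeper","stone"):
    for d in search_frame(c,t)[:2]: print(n,t,d)
  for x in (.055,.02,-.03):print(proj(c,H(v,(x,-.052,.036))),end=" ")
print(r.get_state()["contact_force"])
save(capture("wrist"),"m.png")
E
```

```text
time_s: 28.32
tcp_pos: [0.5445, -0.2327, 0.0351]
eef_rot: [-180.0, -0.1, -21.7]
contact_force: [0.2, -0.5, 0.7]
gripper_width: 0.0281
gripper_force: 0.0
time_s: 28.98
tcp_pos: [0.4913, -0.2324, 0.1526]
eef_rot: [-179.9, -0.2, -21.7]
contact_force: [-0.8, 0.3, -1.8]
gripper_width: 0.028
gripper_force: 0.0
pin 0.95 [-42.9985 -62.782 ] [  4.7404 -40.9161]
keeper 0.74 [ 12.5214 -63.3057] [28.4332 50.8726]
side pin {'bbox': [272.3, 279.8, 313.3, 292.1], 'conf': 0.65}
side keeper {'bbox': [291.2, 252.0, 302.4, 292.0], 'conf': 0.74}
side stone {'bbox': [262.0, 268.6, 315.3, 282.9], 'conf': 0.75}
[315.5197 287.6145] [297.2864 286.559 ] [271.3643 285.0078] scene pin {'bbox': [336.1, 251.0, 349.1, 260.9], 'conf': 0.73}
scene keeper {'bbox': [329.0, 224.6, 358.8, 253.5], 'conf': 0.8}
scene stone {'bbox': [315.6, 232.2, 354.1, 256.0], 'conf': 0.64}
scene stone {'bbox': [364.8, 180.5, 405.2, 226.3], 'conf': 0.26}
[365.6286 241.0273] [353.8398 247.0492] [336.3155 255.9374] [-0.3743  0.6256 -0.4472]
```

```bash
python3 -c "
from plant import close_job;print(close_job())"
```

```text
the job is handed in; nothing more can be done
None
```

The job is handed in, with no verdict returned: by my last measurements the stone is against the stop, the keeper is fully down and the pin is home with its grip on the fork. The gripper has let go and pulled clear, and the run used about 29 s of the 72 s.

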